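Square the long bar up against the bench fence

ROBOT

A 6-joint arm with a two-finger parallel gripper is mounted at the origin on the work surface. World frame = base frame: x ahead of the robot, y to its left, z up, the work surface at z = 0. Lengths are in m, angles in degrees, forces in N, time in s.
With the tool pointing down it reaches from about 0.325 to 0.85 m from the base axis. Payload 15.5 kg.
Tool frame: the origin (TCP) lies midway between the tips of the shut fingers; the grasp point (between the pads) lies 19 mm behind it; z points along the fingers, y is the line along which they close (so a half turn about z gives the same grasp; the last joint's range is limited). The gripper opens to 91 mm and grips with 3 to 60 N. Pads are 32 mm wide; open, the fingers measure 118 mm over their backs; the gripper's body (76 mm by 178 mm) begins 60 mm behind the grasp point.
Start: joints at [-78.467, 28.281, 77.091, -0, 74.628, -5.472], TCP at [0.183, -0.598, 0.214] pointing down, gripper open.
Joint ranges: [-166.48, 166.48], [-47.26, 123.95], [12.59, 153.08], [-70.14, 250.14], [6.76, 159.57], [-176.63, 176.63]. Speed limits (degrees/s): [108.29, 108.29, 147.25, 172.46, 172.46, 172.46].

INTERFACE

Orientations are given as a 3x3 rotation matrix whose columns are the frame's x, y, z axes.
In Python, from bench import ctrl gives the robot as it stands. The module is installed in compiled form; this text tells all that it offers. Calls block until the motion is done:
- ctrl.goto(position, orientation): joint-space move of the TCP to a pose.
- ctrl.move_l(position, vel=0.15, ori=None, contact_N=None): straight line of the TCP; ori=None keeps the orientation; vel is the mean speed in m/s. With contact_N (N) it stops when the force on the tool has changed by that much, and returns True; else False.
- ctrl.movej(angles): joint-space move.
- ctrl.command_gripper(opening): opening from 0.0 (shut) to 1.0 (fully open); the grip force is fixed at half the most; returns when the fingers have stopped.
- ctrl.sleep(seconds).
- ctrl.ik(position, orientation): joint angles nearest the present ones, or None.
- ctrl.read_camera(name): name is "scene" or "top" or "wrist"; returns the picture (480x640x3 uint8, blue, green, red); there is no depth.
- ctrl.camera_params(name): a dict with "fx", "fy", "cx", "cy" (pixels), "pose" (4x4, takes a point from camera to world coordinates); the wrist camera has in their place "T_tool_cam" (4x4, takes a point from camera to tool coordinates, whose origin is the TCP and whose axes are the flange's). Camera axes: x right, y up, looking along -z (the intrinsics and any distortion apply to the point x, -y, -z); pixel columns grow to the right and rows downward; lengths in m; the calibration is good to about 2 mm. A picture is of the moment at which its call begins: read the wrist's pose just before it. camera_params takes no time and is no camera call.
A pose or a line that the arm cannot do raises ctrl.MotionError and nothing moves.
- ctrl.sign_off(): hands the job in; it is judged then, once.
Readings, each from a call of its own:
- ctrl.current_t(): time.
- ctrl.current_q(): joint angles.
- ctrl.current_dq(): joint speeds.
- ctrl.current_effort(): joint torques, N m.
- ctrl.current_tool_pos(): TCP position.
- ctrl.current_eef_rot(): TCP orientation.
- ctrl.current_contact_force(): force on the tool from outside, world axes, zero at the start.
- ctrl.current_wrist_torque(): the same for the moment, N m.
- ctrl.current_grip_width(): opening from 0.0 (shut) to 1.0 (fully open).
- ctrl.current_grasp_force(): force on a finger pad.
Only numpy, scipy, OpenCV 4.12 (cv2) and the standard library are available. Lean on these libraries where they do the work, as an engineer would, in place of code of your own. Each camera call takes 0.05 s, during which the arm holds its last target. There are 200 camera calls.

TASK

Push the long aluminium bar across the bench, pushing near one end or the other as needed, until it lies parallel and close against the upright face of the dark steel angle fence, with its whole length alongside the fence. Slide it, do not lift it off the bench; leave the short offcut of the same stock where it lies.

Things in the scene. Friction and masses are not known exactly. Their poses are not given: they have to be found in the camera images.
- bar_mid (a point): Centre (half-way up, 10 mm over the bench) of the long loose aluminium flat bar lying flat: 280 mm long, 40 mm wide, 20 mm high, about 0.6 kg. Its y axis runs along its length, x across its width, z up. It starts on the robot's side of the fence, askew to it by up to 20 degrees either way.
- fence: Fixed dark steel angle, 400 mm long, bolted to the bench, place and angle vary. Origin: bench height, middle of the upright face the bar must meet. y axis runs along the fence, x points away from the robot, square to that face. Upright leg 25 mm high, 5 mm thick; foot with 3 bolts on the far side, to 45 mm behind the face. Bar is flush with its centre at x = -20 mm of this frame.
- offcut_mid (a point): Centre (half-way up) of the short offcut of the same bar stock, 130 mm long, 40 mm wide, 20 mm high, lying loose off to the left or the right of the long bar: not to be moved. Its y axis runs along its length.

How it is judged (in metres and radians):
At the end, for the whole second after the job is handed in: The long bar lies flat on the bench before the fence, its centre within 12 mm of flush against the upright face, parallel to the fence within 10 degrees, its middle within 70 mm of the fence's middle along the fence; the offcut is within 30 mm of where it was (x of bar_mid in the frame of fence between -0.032 and -0.01 m and angle between the y axis of bar_mid and the y axis of fence, either way round below 0.175 rad and y of bar_mid in the frame of fence between -0.07 and 0.07 m and height (world z) of bar_mid below 0.016 m and angle between bar_mid's own z axis and vertical below 0.1 rad and distance of offcut_mid from where it was at the start of the episode below 0.03 m); the robot touches nothing.
It fails at once if the long bar is lifted off the bench (its centre more than 20 mm above its height when lying) (height (world z) of bar_mid above 0.03 m).
It fails at once if the short offcut is moved by more than 30 mm (distance of offcut_mid from where it was at the start of the episode above 0.03 m).
It also fails if it takes over 54 s, if anything falls off the work surface, if the arm or the gripper's body presses on something with over 40 N, if the wrist force passes 120 N, or if a joint passes its speed limit or range.

## Working session

There is one attempt and no reset: what is moved stays moved. The work goes in short steps, each a Python script; the robot and the scene stay as the last script left them, time stands still between calls to the robot, and variables do not carry over. Pictures are saved under pics/ and viewed, at most 10 in all, crops included, and the job is handed in when it is done.

```bash
mkdir -p pics; python3 - <<'E'
from bench import ctrl
import cv2
for n in("top","scene"):
    cv2.imwrite(f"pics/{n}0.png",ctrl.read_camera(n))
    p=ctrl.camera_params(n);print(n,{k:(v if k!="pose" else v.round(4).tolist()) for k,v in p.items()})
print(ctrl.current_t())
E
```

```text
top {'fx': 455.50294029842604, 'fy': 455.50294029842604, 'cx': 321.10010469059273, 'cy': 242.2124164413698, 'pose': [[0.0076, 0.9989, -0.046, 0.4905], [-0.9993, 0.0093, 0.0372, 0.0192], [0.0376, 0.0456, 0.9983, 0.9918], [0.0, 0.0, 0.0, 1.0]]}
scene {'fx': 436.54060494791554, 'fy': 436.54060494791554, 'cx': 309.92857948013176, 'cy': 242.68260485305697, 'pose': [[0.0184, -0.553, 0.833, 1.5013], [0.9995, 0.0302, -0.0021, -0.0021], [-0.024, 0.8326, 0.5533, 0.6868], [0.0, 0.0, 0.0, 1.0]]}
0.1
```

View pics/top0.png

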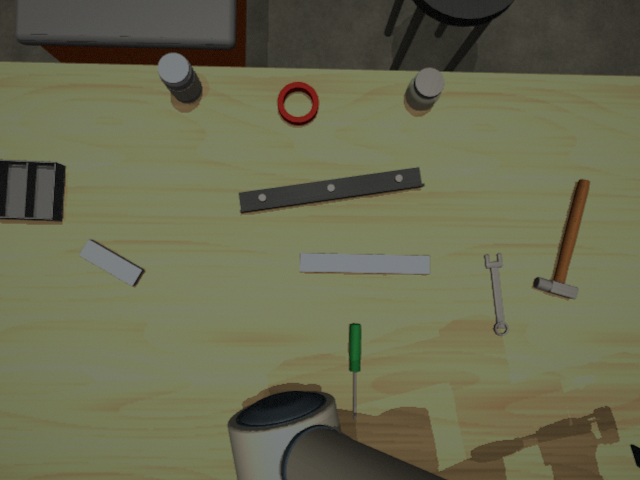

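The top view shows the fence with its near edge running from (241,213) to (423,186). The long bar spans (300–430, 254–275), the offcut is far left at (112,263), and a screwdriver lies near (355,325–415), on the robot's side of the bar. Next I'll measure them.

```bash
cat > h.py <<'E'
from bench import ctrl
import cv2,numpy as np
def ray(uv,z,n="top"):
    p=ctrl.camera_params(n);T=p["pose"];u,v=uv
    d=T[:3,:3]@np.array([(u-p["cx"])/p["fx"],-(v-p["cy"])/p["fy"],-1.])
    return T[:3,3]+d*(z-T[2,3])/d[2]
def rects(img):
    hsv=cv2.cvtColor(img,cv2.COLOR_BGR2HSV);out={}
    light=((hsv[...,1]<60)&(hsv[...,2]>110)).astype(np.uint8)
    dark=(hsv[...,2]<85).astype(np.uint8)
    for nm,m in(("light",light),("dark",dark)):
        cs,_=cv2.findContours(m,cv2.RETR_EXTERNAL,cv2.CHAIN_APPROX_NONE)
        out[nm]=[(cv2.minAreaRect(c),cv2.contourArea(c)) for c in cs if cv2.contourArea(c)>300]
    return out
def pose(r,z):
    b=cv2.boxPoints(r);P=np.array([ray(q,z)[:2] for q in b])
    e=[P[1]-P[0],P[2]-P[1]];L=max(e,key=np.linalg.norm)
    if L[1]<0:L=-L
    return P.mean(0),np.degrees(np.arctan2(-L[0],L[1])),sorted(np.linalg.norm(v) for v in e),P
E
python3 - <<'E'
from h import *
np.set_printoptions(precision=4,suppress=True)
img=cv2.imread("pics/top0.png")
for nm,l in rects(img).items():
    for r,a in l:
        if r[0][1]<75 or r[0][1]>380: continue
        c,an,s,P=pose(r,.02);print(nm,np.round(r[0]),a,"c",c,"ang",round(an,2),"size",np.round(s,3))
        if nm=="dark": print(P)
cv2.imwrite("pics/crop.png",cv2.resize(img[155:285,230:440],None,fx=3.8,fy=3.8,interpolation=cv2.INTER_NEAREST))
E
```

```text
light [ 86. 372.] 1362.5 c [0.2624 0.4666] ang -3.62 size [0.035 0.351]
light [532. 359.] 310.5 c [ 0.288  -0.4717] ang -14.38 size [0.025 0.109]
light [182. 371.] 1240.5 c [0.2633 0.2698] ang -10.81 size [0.045 0.353]
light [189. 310.] 766.0 c [0.3901 0.2584] ang 0.24 size [0.021 0.333]
light [304. 287.] 351.0 c [0.4394 0.0176] ang -4.3 size [0.014 0.354]
light [560. 285.] 1255.5 c [ 0.4471 -0.5375] ang 3.25 size [0.148 0.323]
light [321. 262.] 2524.5 c [ 0.4935 -0.0183] ang -0.83 size [0.041 0.468]
light [104. 272.] 1202.5 c [0.4683 0.4381] ang -29.62 size [0.086 0.13 ]
light [152. 174.] 346.0 c [0.6768 0.3427] ang 0.88 size [0.021 0.218]
light [460. 172.] 369.5 c [ 0.6909 -0.3178] ang 2.02 size [0.025 0.148]
light [345. 154.] 433.5 c [ 0.7271 -0.0676] ang -0.43 size [0.022 0.2  ]
light [430.  82.] 567.5 c [ 0.8893 -0.253 ] ang -14.82 size [0.059 0.062]
dark [354. 349.] 506.0 c [ 0.3094 -0.0896] ang -89.79 size [0.023 0.109]
[[ 0.3639 -0.0776]
 [ 0.364  -0.1011]
 [ 0.2548 -0.1015]
 [ 0.2548 -0.0782]]
dark [568. 231.] 547.0 c [ 0.5646 -0.5564] ang 72.69 size [0.029 0.238]
[[ 0.4547 -0.507 ]
 [ 0.6823 -0.578 ]
 [ 0.6747 -0.606 ]
 [ 0.447  -0.5346]]
dark [330. 190.] 3652.0 c [ 0.6482 -0.0378] ang 9.0 size [0.046 0.399]
[[ 0.6396  0.1628]
 [ 0.7021 -0.2317]
 [ 0.6563 -0.2381]
 [ 0.5947  0.1558]]
dark [ 32. 191.] 3692.0 c [0.6381 0.5911] ang -0.98 size [0.126 0.135]
[[0.5765 0.6577]
 [0.7024 0.6587]
 [0.7001 0.5241]
 [0.5736 0.524 ]]
dark [420.  97.] 480.5 c [ 0.8558 -0.2305] ang -28.49 size [0.063 0.068]
[[ 0.8444 -0.1856]
 [ 0.8995 -0.2158]
 [ 0.8671 -0.2755]
 [ 0.8122 -0.245 ]]
```

View pics/crop.png

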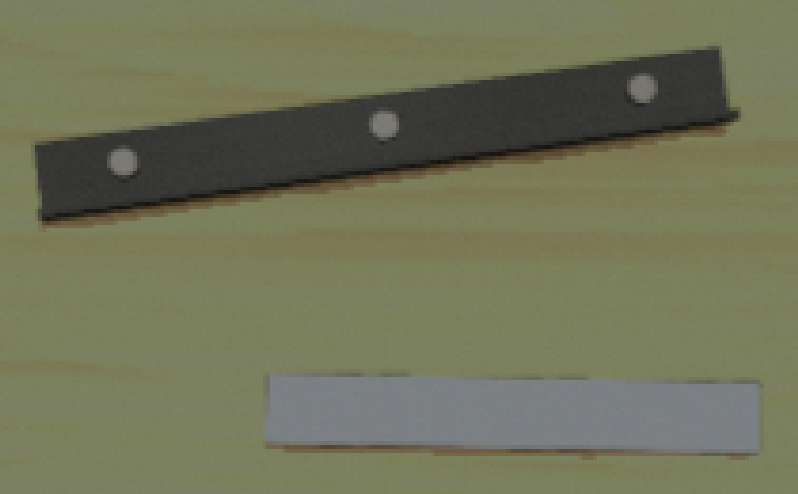

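The crop confirms the fence's upright near edge running from crop (40,218) to (738,116), and the bar's outline at crop (265–762, 374–455). The light mask picked up wood, so I'll use a colour-difference mask for the bar.

```bash
cat >> h.py <<'E'
F=np.array([.6255,-.041]);FA=np.radians(9.0)
fy=np.array([-np.sin(FA),np.cos(FA)]);fx=np.array([np.cos(FA),np.sin(FA)])
def bars(img,z=.02):
    i=img.astype(int);m=((i[...,0]-i[...,1]>-8)&(i[...,2]>90)).astype(np.uint8)
    m=cv2.morphologyEx(m,cv2.MORPH_OPEN,np.ones((3,3)))
    cs,_=cv2.findContours(m,cv2.RETR_EXTERNAL,cv2.CHAIN_APPROX_NONE)
    o=[]
    for c in cs:
        if cv2.contourArea(c)<300: continue
        r=cv2.minAreaRect(c);p=pose(r,z);d=p[0]-F
        if 100<r[0][1]<330: o.append((p[0].round(4),round(p[1],2),np.round(p[2],3),"in fence",(d@fx).round(4),(d@fy).round(4)))
    return o
E
python3 - <<'E'
from h import *
for o in bars(cv2.imread("pics/top0.png")):print(o)
img=cv2.imread("pics/top0.png")
for y,x in((264,360),(262,112),(264,250),(240,360)):print(img[y,x])
E
```

```text
(array([ 0.4417, -0.5315]), np.float64(-15.34), array([0.023, 0.084]), 'in fence', np.float64(-0.2583), np.float64(-0.4557))
(array([ 0.4912, -0.111 ]), np.float64(-0.68), array([0.039, 0.278]), 'in fence', np.float64(-0.1436), np.float64(-0.0481))
(array([0.4891, 0.4253]), np.float64(-29.62), array([0.038, 0.129]), 'in fence', np.float64(-0.0618), np.float64(0.4819))
[132 128 124]
[127 125 121]
[ 97 127 123]
[ 93 127 123]
```

```bash
python3 - <<'E'
from h import *
def R(s):
    y=s*np.array([*fy,0]);z=np.array([0,0,-1.]);return np.c_[np.cross(y,z),y,z]
q0=np.array(ctrl.current_q())
B=np.array([.4912,-.111]);P=B-fx*.065
c=[(np.abs(np.array(q)-q0).max(),s) for s in(1,-1) if (q:=ctrl.ik([*P,.12],R(s))) is not None];print(c)
s=min(c)[1];ctrl.goto([*P,.12],R(s))
print(ctrl.current_grip_width(),ctrl.current_t())
print(ctrl.move_l([*P,.008],vel=.08,contact_N=10))
d=fx+.15*fy
print(ctrl.move_l([*(P+d*.09),.008],vel=.05,contact_N=20),ctrl.current_tool_pos(),ctrl.current_contact_force(),ctrl.current_t())
im=ctrl.read_camera("top");cv2.imwrite("pics/mid.png",im)
for o in bars(im):print(o)
E
```

```text
[(np.float64(117.0880595335125), 1), (np.float64(62.91194046648747), -1)]
1.003440128084564 2.0583
False
False [ 0.51379908 -0.09375744  0.00798315] [-2.91737716  1.15559185 -1.80136903] 5.575
(array([ 0.4414, -0.5313]), np.float64(-15.34), array([0.023, 0.084]), 'in fence', np.float64(-0.2585), np.float64(-0.4555))
(array([ 0.4421, -0.3911]), np.float64(-89.45), array([0.033, 0.121]), 'in fence', np.float64(-0.2359), np.float64(-0.3171))
(array([0.4892, 0.4251]), np.float64(-29.38), array([0.039, 0.129]), 'in fence', np.float64(-0.0617), np.float64(0.4817))
(array([0.5335, 0.0108]), np.float64(8.72), array([0.039, 0.082]), 'in fence', np.float64(-0.0828), np.float64(0.0655))
(array([ 0.5317, -0.1706]), np.float64(-16.63), array([0.056, 0.16 ]), 'in fence', np.float64(-0.1129), np.float64(-0.1133))
(array([0.6328, 0.5634]), np.float64(88.76), array([0.032, 0.102]), 'in fence', np.float64(0.1018), np.float64(0.5958))
(array([0.6344, 0.6215]), np.float64(88.22), array([0.032, 0.102]), 'in fence', np.float64(0.1124), np.float64(0.653))
```

View pics/mid.png

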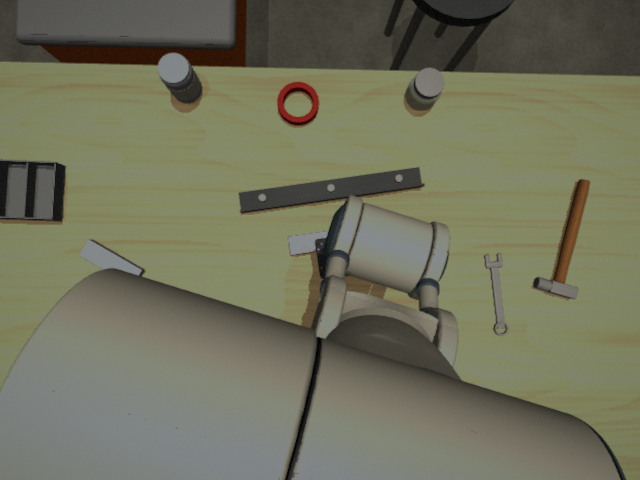

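The bar is now parallel to the fence at 8.7°, with its visible left end near (290,245). Everything else is undisturbed, so I'll continue to contact.

```bash
python3 - <<'E'
from h import *
t=np.array(ctrl.current_tool_pos());P=t[:2];z=t[2]
Q=P+(fx+.15*fy)*.05
print(ctrl.move_l([*Q,z],vel=.05,contact_N=20))
Q2=Q+fx*.022
print(ctrl.move_l([*Q2,z],vel=.02,contact_N=12),((np.array(ctrl.current_tool_pos())[:2]-F)@fx),ctrl.current_contact_force())
p=np.array(ctrl.current_tool_pos())[:2]
p=p-fx*.04;ctrl.move_l([*p,z],vel=.08);ctrl.move_l([*p,.15],vel=.15)
q=ctrl.current_q();q[0]-=75;ctrl.movej(q);ctrl.sleep(.3)
im=ctrl.read_camera("top");cv2.imwrite("pics/end.png",im)
for o in bars(im):print(o)
print(ctrl.current_t())
E
```

```text
False
True -0.05297964354786777 [-0.6668994  -0.15387016 -0.56811048]
(array([ 0.4293, -0.3921]), np.float64(-88.64), array([0.033, 0.147]), 'in fence', np.float64(-0.2487), np.float64(-0.3161))
(array([0.489 , 0.4253]), np.float64(-29.89), array([0.039, 0.129]), 'in fence', np.float64(-0.0618), np.float64(0.4819))
(array([ 0.6128, -0.0683]), np.float64(8.99), array([0.039, 0.279]), 'in fence', np.float64(-0.0168), np.float64(-0.025))
12.0667
```

View pics/end.png

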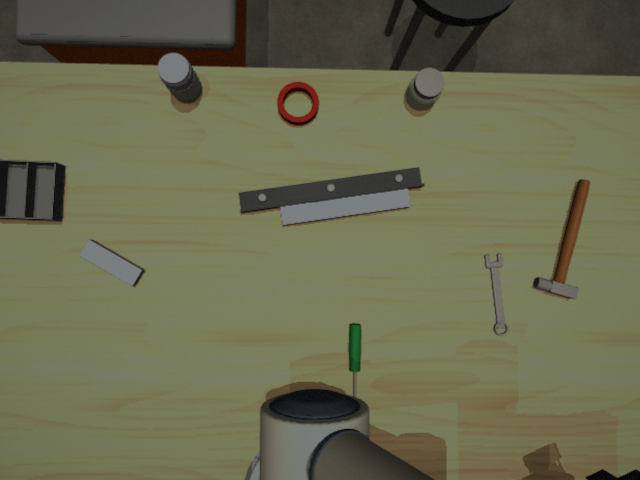

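The bar at (281–410, 190–224) lies flush along the fence at 9.0°, 25 mm from its middle. The offcut hasn't moved and the arm is clear.

```bash
python3 -c "
from bench import ctrl
print(ctrl.sign_off())"
```

```text
the job is handed in; nothing more can be done
None
```

The job is handed in: by the last top-camera picture the bar lies against the fence, parallel to it and about 25 mm off its middle; the offcut has not moved, the arm is clear, and it took about 12 s.

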